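Turn the drying test plaques over and cover them again

TASK

The moulded test plaques have dried long enough with the teal face up. Lift the clear cover off the drying tray and set it down on the blue mat, turn every plaque on the tray over so that it lies flat on the tray with its white face up, then put the cover back fully home over the tray. Do not push about or knock over the amber bottle, the beaker or the red-capped jar.

Things in the scene. Friction and masses are not known exactly. Their poses are not given: they have to be found in the camera images.
- tray: grey drying tray, a fixed flat slab 240 (x) by 100 (y) by 14 mm high with no rim; up to three plaques lie on its top in a row along x, near x = -82, 0 and +82 mm (three dark grey squares). Origin at the centre of its underside, on the bench; z up
- cover: loose clear cover, teal handle and lower edge, 0.3 kg: upside-down box 260 (x) by 120 (y) by 46 mm high outside, walls 4 mm, open below; stands on the bench round the tray with 6 mm play each side. Handle: teal bar in the middle of its top, 80 mm along x, 16 mm wide (y), 34 mm high, ending 80 mm above the lower edge. Origin at the centre of the lower edge plane; z up
- plaque1: plaque 44 mm (its x) by 60 mm (its y) by 8 mm (its z), 30 g, teal on one large face and white on the other; may be absent. Origin at its centre; its z axis points out of the teal face, so z is up while teal is up
- plaque2: plaque 44 mm (its x) by 60 mm (its y) by 8 mm (its z), 30 g, teal on one large face and white on the other; may be absent. Origin at its centre; its z axis points out of the teal face, so z is up while teal is up
- plaque3: plaque 44 mm (its x) by 60 mm (its y) by 8 mm (its z), 30 g, teal on one large face and white on the other; may be absent. Origin at its centre; its z axis points out of the teal face, so z is up while teal is up
- stand: fixed steel turning stand, 30 (x) by 90 mm (y), with an orange-lipped slot along its x axis where a plaque can stand on its 44 mm edge while the grip is changed: slot 12 mm wide, floor 20 mm above the bench, straight walls to 38 mm, lips flared to 27 mm wide at 46 mm; a plaque stands in it loosely, up to 12 degrees off upright, top at 80 mm. Origin at the centre of its underside; z up
- mat: fixed blue mat on the bench, 290 (x) by 150 (y) by 3 mm thick, where the cover is set down. Origin at the centre of its underside; z up
- amber_bottle: bystander: loose amber bottle with a teal cap, radius 36, height 160 mm; origin at the centre of its underside
- beaker: bystander: loose clear beaker, radius 35, height 90 mm; origin at the centre of its underside
- jar: bystander: loose small jar with a red cap, radius 26, height 60 mm; origin at the centre of its underside

How it is judged:
By the outcome, as a careful person would: the job done as asked, in the order asked, and still so for the second after the job is handed in, with the robot touching nothing.
Of plaque1, plaque2, plaque3 only 2 to 3 are there at a start; the rules pass over those that are not, and their reading is None.
At some moment in a run one of plaque1, plaque2, plaque3 may be knocked a few centimetres aside while the robot is not near it.
Once in a run the grip may slacken for a moment while it holds something.
It also fails if it takes over 210 s, if anything falls off the work surface, if the arm or the gripper's body presses on something with over 40 N, if the wrist force passes 120 N, or if a joint passes its speed limit or range.

ROBOT

A 7-joint arm with a two-finger parallel gripper is mounted at the origin on the work surface. World frame = base frame: x ahead of the robot, y to its left, z up, the work surface at z = 0. Lengths are in m, angles in rad, forces in N, time in s.
With the tool pointing down it reaches from about 0.425 to 0.975 m from the base axis. Payload 16.7 kg.
Tool frame: the origin (TCP) lies midway between the tips of the shut fingers; the grasp point (between the pads) lies manip.tcp_to_grasp behind it (manip.tcp_to_grasp is the distance from the TCP to the grasp point, in m); z points along the fingers, y is the line along which they close (so a half turn about z gives the same grasp; the last joint's range is limited). The gripper opens to 85 mm and grips with 20 to 120 N. Pads are 22 mm wide; open, the fingers measure 114 mm over their backs; the gripper's body (76 mm by 85 mm) begins 54 mm behind the grasp point. The pads swing forward as they close: fully open they stand 13 mm farther back than shut.
Start: joints at [-1.323, 0.426, 0.074, 1.606, -0.034, 1.111, -0.067], TCP at [0.261, 0.623, 0.231] pointing down, gripper open.
Joint ranges: [-2.85, 2.85], [-0.5, 2.14], [-1.23, 1.37], [0.21, 2.46], [-1.02, 4.16], [0.16, 2.05], [-2.73, 2.73]. Speed limits (rad/s): [1.89, 1.89, 2.39, 2.39, 3.01, 3.01, 3.01].

INTERFACE

Orientations are given as a rotation vector (axis times angle).
In Python, from cell import manip gives the robot as it stands. Calls block until the motion is done:
- manip.goto(position, orientation): joint-space move of the TCP to a pose.
- manip.line_to(position, orientation=None, max_speed=0.15): straight line of the TCP; orientation=None keeps the orientation; max_speed is the mean speed in m/s.
- manip.movej(angles): joint-space move.
- manip.grip(opening): finger opening in m; the grip force is fixed at half the most; returns when the fingers have stopped.
- manip.sleep(seconds).
- manip.inverse_kinematics(position, orientation): joint angles nearest the present ones, or None.
- manip.read_state(): the state.
- manip.read_camera(name): name is "side" or "top" or "wrist"; returns a dict with "frame" (480x640x3 uint8, blue, green, red), "K" (3x3 intrinsics, pixels), "T" (4x4, takes a point from camera to world coordinates). Camera axes: x right, y up, looking along -z (the intrinsics and any distortion apply to the point x, -y, -z); pixel columns grow to the right and rows downward; lengths in m; the calibration is good to about 2 mm. The wrist camera is an equidistant fisheye: a pixel r from the principal point sees the ray r / f radians off the axis. A picture is of the moment at which its call begins. There is no depth.
A pose or a line that the arm cannot do raises manip.PlanningError and nothing moves.
- manip.sign_off(): hands the job in; it is judged then, once.
The state is a dict: "time": time; "joints": joint angles; "qvel": joint speeds; "effort": joint torques, N m; "eef_pos": TCP position; "orientation": TCP orientation; "force": force on the tool from outside, world axes, zero at the start; "torque": the same for the moment, N m; "opening": finger opening in m; "grip_force": force on a finger pad.
Only numpy, scipy, OpenCV 4.12 (cv2) and the standard library are available. Lean on these libraries where they do the work, as an engineer would, in place of code of your own. Each camera call takes 0.05 s, during which the arm holds its last target. There are 200 camera calls.

## Working session

There is one attempt and no reset: what is moved stays moved. The work goes in short steps, each a Python script; the robot and the scene stay as the last script left them, time stands still between calls to the robot, and variables do not carry over. Pictures are saved under pics/ and viewed, at most 14 in all, crops included, and the job is handed in when it is done.

```bash
ls; mkdir -p pics; python3 - <<'E'
from cell import manip
import cv2,numpy as np
print(manip.tcp_to_grasp, manip.read_state())
for n in("top","side"):
    c=manip.read_camera(n);cv2.imwrite(f"pics/{n}0.png",c["frame"]);print(n,c["K"],c["T"],[k for k in c])
E
```

```text
pics
0.0187 {'time': 0.0, 'joints': array([-1.32352477,  0.42671311,  0.07385395,  1.60664335, -0.03413251,
        1.11080393, -0.06711439]), 'qvel': array([-0.00016357, -0.00090815,  0.00014757,  0.00030244,  0.00019775,
       -0.0009341 ,  0.0004214 ]), 'effort': array([-1.89857550e-03, -9.49854112e+01,  3.75933141e+00, -4.63507783e+01,
        1.91393250e-02,  1.02652653e-02,  4.11694384e-05]), 'eef_pos': array([0.2607045 , 0.62215687, 0.23060725]), 'orientation': array([-6.19228563e-01, -3.07976559e+00,  2.03307982e-03]), 'force': array([-0.06646318, -0.2031855 , -0.33345029]), 'torque': array([ 0.00648659, -0.0777496 ,  0.01910649]), 'grip_force': 0.0, 'opening': 0.08521504111796462}
top [[605.48269698   0.         320.57542607]
 [  0.         605.48269698 238.82188008]
 [  0.           0.           1.        ]] [[ 0.0605442   0.97805338 -0.19936396  0.34947818]
 [-0.99816437  0.05962696 -0.01060727 -0.00526112]
 [ 0.00151299  0.19964021  0.9798681   1.15675674]
 [ 0.          0.          0.          1.        ]] ['frame', 'K', 'T']
side [[571.80662946   0.         319.65625757]
 [  0.         571.80662946 251.43654282]
 [  0.           0.           1.        ]] [[-0.99130286  0.07491443 -0.10819641  0.46395899]
 [-0.13158409 -0.5513362   0.82384102  0.76137582]
 [ 0.00206498  0.83091289  0.5563987   0.56337512]
 [ 0.          0.          0.          1.        ]] ['frame', 'K', 'T']
```

View pics/top0.png

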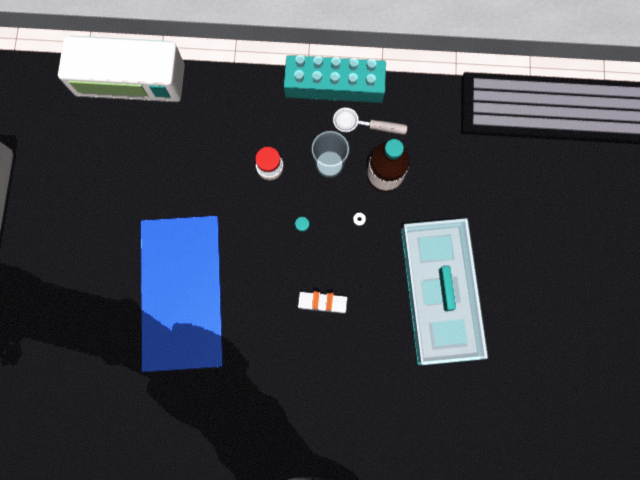

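View pics/side0.png

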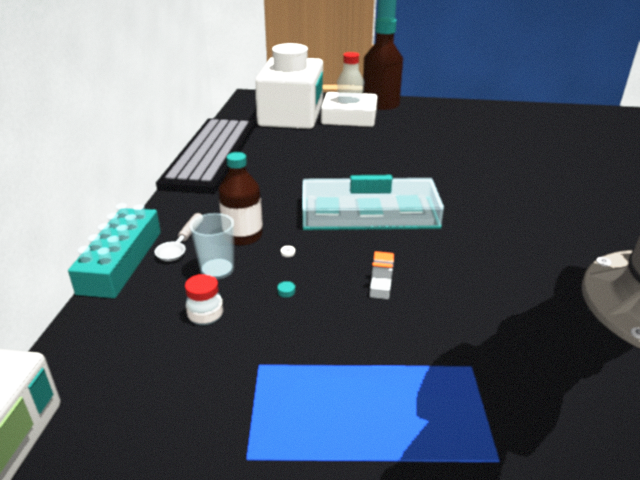

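The top view shows all three plaques under the cover at about (435,248), (440,291) and (448,333). The handle is at (447,288), the stand at (323,302) with its orange lips running along world x, and the mat at (181,293). The bottle (388,165), beaker (330,155) and jar (269,163) are clear of the straight paths. The side view agrees.

```bash
cat > h.py <<'E'
from cell import manip
import cv2,numpy as np
from scipy.spatial.transform import Rotation as R
def ray(c,uv,z):
    uv=np.atleast_2d(np.asarray(uv,float)); K,T=c["K"],c["T"]
    d=np.c_[(uv[:,0]-K[0,2])/K[0,0],-(uv[:,1]-K[1,2])/K[1,1],-np.ones(len(uv))]@T[:3,:3].T
    return T[:3,3]+d*((z-T[2,3])/d[:,2])[:,None]
def hsv(c,lo,hi): return cv2.inRange(cv2.cvtColor(c["frame"],cv2.COLOR_BGR2HSV),np.array(lo),np.array(hi))
def blobs(m,amin):
    cs=cv2.findContours(m,cv2.RETR_EXTERNAL,cv2.CHAIN_APPROX_NONE)[0]
    return sorted([k[:,0,:] for k in cs if cv2.contourArea(k)>=amin],key=lambda k:-cv2.contourArea(k))
def rect(c,k,z):
    """world min-area rect: centre, (long,short) in mm, yaw of long axis deg in (-90,90]"""
    p=ray(c,k,z)[:,:2]
    (x,y),(w,h),a=cv2.minAreaRect((p*1000).astype(np.float32))
    if w<h: w,h,a=h,w,a+90
    a=(a+90)%180-90
    return np.round([x,y,w,h,a],1)
E
python3 - <<'E'
from h import *
for n in("top","side"):
    c=manip.read_camera(n); print(n)
    print("mat",[rect(c,k,.003) for k in blobs(hsv(c,(100,120,60),(130,255,255)),3000)])
    for k in blobs(hsv(c,(5,150,120),(20,255,255)),20): print("orange",rect(c,k,.046),k.mean(0))
    for k in blobs(hsv(c,(80,140,40),(95,255,255)),40): print("teal z.08",rect(c,k,.08),"z0",rect(c,k,0),k.mean(0).round())
    for k in blobs(hsv(c,(80,40,100),(95,139,255)),150): print("pale z.022",rect(c,k,.022),k.mean(0).round())
    for k in blobs(hsv(c,(0,150,100),(4,255,255)),60): print("red z.06",rect(c,k,.06))
E
```

```text
top
mat [array([466.2, 268.8, 293. , 153.2,   7.2])]
orange [461.5   9.2  31.2   9.2   3.5] [315.30769231 299.28205128]
orange [460.4 -16.9  30.4   9.3  -3. ] [329.4 300.6]
teal z.08 [882.4  -1.4 195.   86.1 -89.9] z0 [922.   -1.1 209.5  92.5 -89.9] [334.  77.]
teal z.08 [ 493.6 -224.3   77.3   19.1    8.8] z0 [ 504.3 -240.5   83.1   20.6    8.8] [447. 288.]
teal z.08 [ 749.2 -119.5   37.4   35.7    3.5] z0 [ 778.9 -128.    40.2   38.4    3.5] [394. 149.]
teal z.08 [595.   41.9  28.1  25.5   4. ] z0 [613.2  45.5  30.2  27.4   4. ] [302. 223.]
teal z.08 [837.8 331.7  37.6  18.7  86.8] z0 [874.1 356.8  40.4  20.1  86.8] [159.  91.]
pale z.022 [ 418.7 -242.    60.7   44.4  -80.4] [449. 332.]
pale z.022 [ 576.2 -212.7   61.7   45.8  -83.6] [435. 248.]
pale z.022 [ 496.4 -206.8   54.4   36.9    9.3] [433. 290.]
pale z.022 [946.   43.7 114.9  26.2 -89.9] [312.  60.]
pale z.022 [ 593.9 -239.7  152.1   76.2   52.3] [450. 241.]
red z.06 [722.  117.7  45.8  45.8   3.5]
side
mat [array([ -136.3, -1761.9,  1673.9,  1243.8,   -89.7]), array([466.9, 272.8, 291.3, 154.8,   7.3])]
orange [461.2  -8.
[... 713 characters left out ...]
223.1   8.    8.6] z0 [ 486.4 -165.7  260.     9.4    8.6] [372. 228.]
teal z.08 [ 664.1 -739.7  202.    10.9  -82.6] z0 [ 697.2 -988.2  235.5   12.6  -82.6] [319.  87.]
teal z.08 [891.9  67.2  28.4   9.7 -55.9] z0 [962.7 -47.7  33.1  11.3 -55.9] [104. 243.]
pale z.022 [939.1 -11.4 270.9  60.9 -89.7] [102. 247.]
pale z.022 [874.5 313.8  78.5  24.  -48.1] [ 40. 390.]
pale z.022 [ 494.3 -210.3   63.1   48.4  -82.2] [370. 206.]
pale z.022 [ 576.6 -203.1   63.4   46.2  -82.2] [327. 205.]
pale z.022 [ 418.8 -232.7   64.4   46.5  -81.9] [409. 203.]
pale z.022 [ 490.2 -190.3  263.8  116.5    8.7] [372. 221.]
red z.06 [721.1 129.1  62.4  47.4 -74. ]
red z.06 [  609.1 -1107.6   129.2    45.7   -84.5]
```

```bash
python3 - <<'E'
import cv2,numpy as np
a=cv2.imread("pics/top0.png")
z=lambda i,y0,y1,x0,x1,s:cv2.resize(i[y0:y1,x0:x1],None,fx=s,fy=s,interpolation=cv2.INTER_CUBIC)
o=np.hstack([z(a,212,372,395,495,3.5),z(a,272,332,290,356,3.5)[:210] if 0 else np.vstack([z(a,282,322,290,356,5),np.zeros((360,330,3),np.uint8)])])
cv2.imwrite("pics/crop1.png",o);print(o.shape)
E
```

```text
(560, 680, 3)
```

View pics/crop1.png

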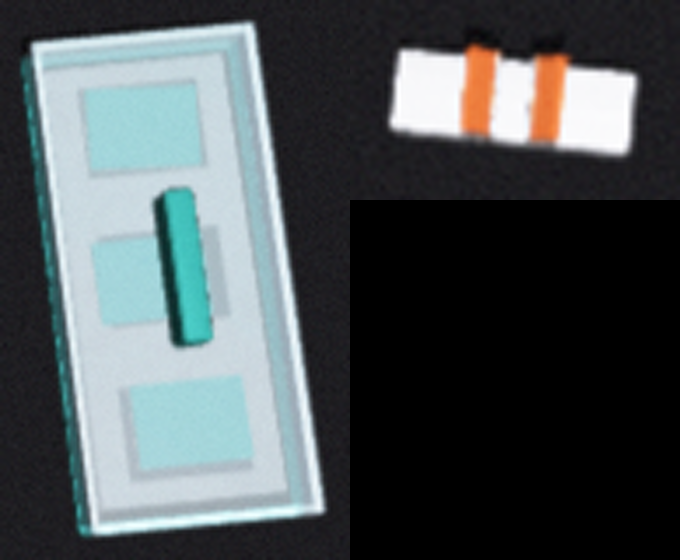

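Cover pose from both views: centre (0.495, -0.225), yaw about 8.6°. The stand is near (0.461, -0.004) and the mat at (0.466, 0.27) with yaw 7.2°. All three plaques are present. Next I check reachability.

```bash
cat >> h.py <<'E'
G=manip.tcp_to_grasp
def pose(g,yaw,tilt=0,flip=0,adv=0):
    """tool y along heading yaw (deg, +180 if flip); tilt deg turns the tool (from straight down) about heading yaw: +90 -> pointing left of heading(+y for yaw 0).
    g = point on tool axis `adv` behind TCP"""
    h=np.array([np.cos(np.radians(yaw)),np.sin(np.radians(yaw)),0])
    z=R.from_rotvec(np.radians(tilt)*h).apply([0,0,-1.]); y=-h if flip else h
    M=np.c_[np.cross(y,z),y,z]
    return np.asarray(g,float)+adv*z, R.from_matrix(M).as_rotvec()
E
python3 - <<'E'
from h import *
c=manip.read_camera("top")
m=hsv(c,(0,0,150),(179,255,255)); m2=np.zeros_like(m); m2[280:325,290:355]=m[280:325,290:355]
m2|=np.where(np.arange(640)[None,:]*0==0,0,0).astype(np.uint8)
for k in blobs(m2,100): print("stand",[ (z,rect(c,k,z)) for z in(.038,.046)])
def t(n,*a,**k):
    q=manip.inverse_kinematics(*pose(*a,**k)); print(n,None if q is None else np.round(q,2))
for f in(0,1):
    for i,x in enumerate((414,495,576)): 
        for tl in(-20,0,20): t(("tray",x,tl,f),(x/1e3,-.225+(x-495)*.00015,.02),8.6,tl,f)
    for tl in(-100,-90,-75,-60,60,75,90,100):
        for z in (.07,.12): t(("stand",tl,f,z),(.461,-.004,z),-2,tl,f,.015)
    t(("cover",f),(.495,-.225,.05),98.6,0,f); t(("mat",f),(.466,.27,.05),97.2,0,f);t(("coverhi",f),(.495,-.225,.2),98.6,0,f); t(("mathi",f),(.466,.27,.2),97.2,0,f)
E
```

```text
stand [(0.038, array([460.4,  -3.4,  87.9,  33.7,  87.5])), (0.046, array([459.7,  -3.4,  87.3,  33.5,  87.5]))]
('tray', 414, -20, 0) [-0.27  0.46  0.49  2.36  0.44  0.28 -0.1 ]
('tray', 414, 0, 0) [-0.08  0.5   0.57  2.23 -0.51  0.55  1.03]
('tray', 414, 20, 0) [ 0.06  0.67  0.67  2.06 -0.78  0.99  1.41]
('tray', 495, -20, 0) [-0.45  0.6   0.68  2.21 -0.07  0.35  0.34]
('tray', 495, 0, 0) [-0.37  0.73  0.92  2.09 -0.87  0.76  1.26]
('tray', 495, 20, 0) [-0.11  0.81  0.83  1.93 -0.93  1.14  1.41]
('tray', 576, -20, 0) [-0.43  0.67  0.64  2.03 -0.1   0.46  0.32]
('tray', 576, 0, 0) [-0.29  0.73  0.74  1.92 -0.7   0.77  1.01]
('tray', 576, 20, 0) [-0.08  0.83  0.72  1.77 -0.88  1.15  1.24]
('stand', -100, 0, 0.07) [-1.15  1.32  0.55  1.89  0.55  1.44 -1.13]
('stand', -100, 0, 0.12) [-1.16  1.23  0.57  1.94  0.6   1.47 -1.11]
('stand', -90, 0, 0.07) [-1.16  1.21  0.56  1.94  0.52  1.33 -1.1 ]
('stand', -90, 0, 0.12) [-1.17  1.12  0.59  1.98  0.57  1.37 -1.07]
('stand', -75, 0, 0.07) [-1.15  1.04  0.59  2.01  0.48  1.16 -1.03]
('stand', -75, 0, 0.12) [-1.16  0.94  0.61  2.03  0.52  1.22
[... 2106 characters left out ...]
]
('stand', 60, 1, 0.12) [ 0.38  0.63  0.07  2.09 -1.02  1.28 -1.95]
('stand', 75, 1, 0.07) [ 0.59  0.89 -0.11  2.01 -1.01  1.36 -1.84]
('stand', 75, 1, 0.12) [ 0.59  0.79 -0.11  2.03 -1.01  1.4  -1.9 ]
('stand', 90, 1, 0.07) [ 0.76  1.07 -0.3   1.93 -0.95  1.45 -1.85]
('stand', 90, 1, 0.12) [ 0.76  0.97 -0.3   1.97 -0.98  1.49 -1.89]
('stand', 100, 1, 0.07) [ 0.76  1.18 -0.3   1.88 -0.97  1.58 -1.81]
('stand', 100, 1, 0.12) [ 0.75  1.08 -0.3   1.93 -1.    1.61 -1.84]
('cover', 1) [-0.37  0.65  0.9   2.08 -0.74  0.77 -0.42]
('mat', 1) [-1.11  0.52  0.59  2.08 -0.46  0.67 -1.66]
('coverhi', 1) [-0.39  0.33  0.86  1.97 -0.3   0.97 -0.8 ]
('mathi', 1) [-1.22  0.28  0.69  1.98 -0.22  0.96 -1.87]
```

```bash
cat >> h.py <<'E'
def st(n=""):
    s=manip.read_state(); print(n,"t%.1f"%s["time"],"pos",s["eef_pos"].round(4),"open %.4f"%s["opening"],"grip %.0f"%s["grip_force"],"F",s["force"].round(1)); return s
CP=pose((.495,-.225,.0493),98.6,0,1); MP=pose((.4665,.270,.0530),97.2,0,1)
def up(P,dz): return P[0]+[0,0,dz],P[1]
E
python3 - <<'E'
from h import *
manip.goto(*up(CP,.12)); manip.grip(.05)
manip.line_to(*CP,max_speed=.12); st("down")
manip.grip(0.0); st("grip")
manip.line_to(*up(CP,.075),max_speed=.12); s=st("lift")
if s["opening"]>.012:
    manip.line_to(*up(MP,.075),max_speed=.22); st("over")
    c=manip.read_camera("side");cv2.imwrite("pics/side1.png",c["frame"])
E
```

```text
down t4.9 pos [ 0.4954 -0.2252  0.0499] open 0.0497 grip 0 F [1.1 0.6 0.1]
grip t5.3 pos [ 0.4954 -0.225   0.0499] open 0.0153 grip 59 F [-1.7  1.5  8.6]
lift t6.1 pos [ 0.4948 -0.2246  0.1238] open 0.0153 grip 58 F [ 0.8 -0.1 -3.6]
over t8.5 pos [0.4666 0.2692 0.128 ] open 0.0152 grip 58 F [ 0.5 -0.4 -3.9]
```

View pics/side1.png

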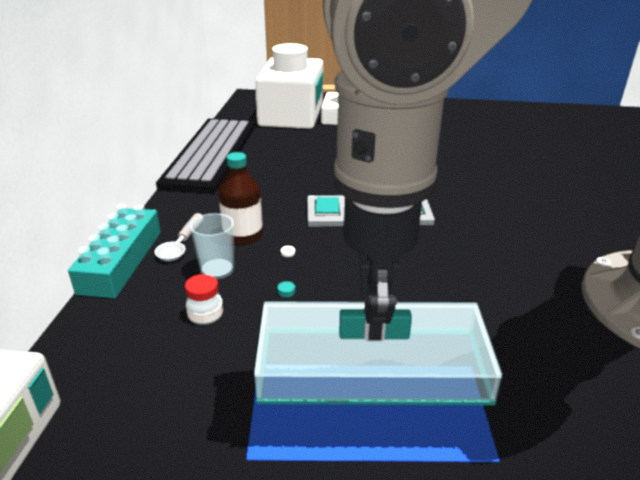

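The cover hangs level over the mat (lower edge near row 400, mat rows 375–458). I set it down and measure the plaques.

```bash
cat >> h.py <<'E'
TEAL=((80,90,60),(97,255,255))
def plaques(c,z=.022,box=(.33,.66,-.36,-.08)):
    out=[]
    for k in blobs(hsv(c,*TEAL),300):
        r=rect(c,k,z)
        if box[0]*1e3<r[0]<box[1]*1e3 and box[2]*1e3<r[1]<box[3]*1e3: out.append(r)
    return sorted(out,key=lambda r:r[0])
E
python3 - <<'E'
from h import *
manip.line_to(*MP,max_speed=.1); s=st("set"); 
manip.grip(.05); st("rel"); np.save("MPact.npy",np.r_[s["eef_pos"],s["orientation"]])
manip.line_to(*up(MP,.12),max_speed=.2)
for n in("top","side"):
    c=manip.read_camera(n);cv2.imwrite(f"pics/{n}2.png",c["frame"]); print(n,plaques(c))
st()
E
```

```text
set t9.5 pos [0.4666 0.2698 0.0527] open 0.0154 grip 59 F [ 0.5 -0.2 -4.1]
rel t9.9 pos [0.4666 0.2701 0.0531] open 0.0497 grip 0 F [-0.7  0.  -0.5]
top [array([ 418.4, -241.6,   61.2,   45.3,  -80.6]), array([ 494. , -219.7,   61. ,   45.6,  -80.2]), array([ 576.2, -212.6,   61.5,   45.5,  -83.6])]
side [array([ 577.4, -204.9,   60.8,   44. ,  -84. ])]
 t10.7 pos [0.4658 0.2697 0.1718] open 0.0500 grip 0 F [-0.5  0.2  0.4]
```

View pics/top2.png

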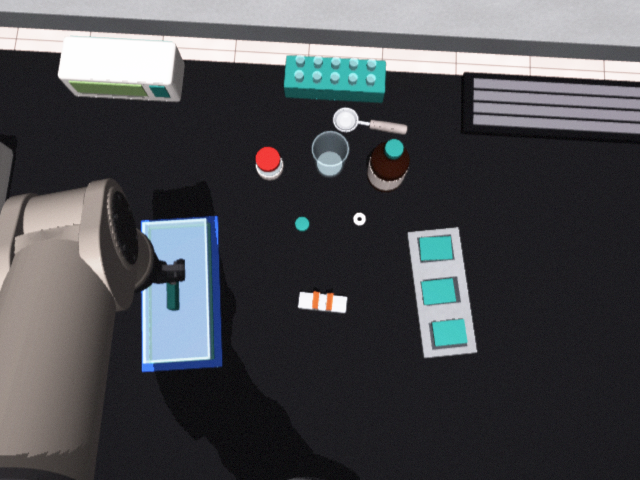

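Cover is squarely on the mat, and three teal plaques are on the grey tray at (436,248), (440,291) and (449,333). The side view puts the plaques about 8 mm off from the top view. I'll use the cover, whose y the gripper now fixes, to decide which camera to trust.

```bash
python3 - <<'E'
from h import *
for n in("top","side"):
    c=manip.read_camera(n); 
    m=hsv(c,(80,90,20),(97,255,255))
    for k in blobs(m,60):
        r=rect(c,k,.083); 
        if 300<r[0]<650 and 150<r[1]<400: print(n,"teal@.083",r,"@.003",rect(c,k,.003),k.mean(0).round())
    m=hsv(c,(85,20,90),(112,160,255)); m[:, :] = cv2.morphologyEx(m,cv2.MORPH_OPEN,np.ones((3,3)))
    for k in blobs(m,1500)[:4]: print(n,"cover@.049",rect(c,k,.049),"@.003",rect(c,k,.003))
    m=hsv(c,(0,0,90),(179,70,230))
    for k in blobs(m,1000):
        r=rect(c,k,.014)
        if 400<r[0]<600 and -300<r[1]<-100: print(n,"tray",r)
E
```

```text
top teal@.083 [449.6 262.5  49.   19.5   6.4] @.003 [457.1 282.5  52.6  21.    6.4] [172. 295.]
top teal@.083 [464.1 196.5 239.7   5.    7.3] @.003 [472.7 211.6 257.6   5.4   7.3] [210. 291.]
top cover@.049 [465.5 266.2 264.3 125.6   7.2] @.003 [470.3 277.5 275.3 130.8   7.2]
top tray [ 495.6 -227.2  240.7  100.9    9.2]
side teal@.083 [465.7 288.3  79.5  40.9   7.7] @.003 [466.  209.5  92.7  47.7   7.7] [371. 372.]
side teal@.083 [459.7 388.4 224.4   8.4   7.7] @.003 [459.  326.3 261.8   9.8   7.7] [373. 445.]
side cover@.049 [463.3 292.5 259.9 142.9   7.2] @.003 [463.2 250.6 283.2 155.6   7.2]
side cover@.049 [742.2  -2.9 201.4  61.6 -66.2] @.003 [767.1 -71.3 219.4  67.1 -66.2]
side cover@.049 [915.1  -8.2 179.9  61.3  90. ] @.003 [955.4 -77.  196.   66.8  90. ]
side tray [ 563.3 -200.   121.1  102.8  -81.4]
```

The cover's known pose on the mat matches the top view to about 1 mm, and the side view drifts by several mm. I trust the top camera. Its tray reading is centre (495.6, -227.2), yaw 9.2°, and the slots agree with the plaques. Now the first pick, at the far plaque, probing down to the tray by contact.

```bash
cat >> h.py <<'E'
TC=np.array([.4956,-.2272]); TY=9.2; SC=np.array([.4603,-.0035]); SY=-2.5
OFF=.018; TA=-17; SA=78
def slot(i): a=np.radians(TY); return TC+.082*i*np.array([np.cos(a),np.sin(a)])
def yd(yaw): a=np.radians(yaw); return np.array([-np.sin(a),np.cos(a),0])
def pickA(r,ztcp=None,zsurf=.014):
    """r: plaque rect; grip 18 mm towards +y of its centre with tilt TA; returns adv (plaque centre behind TCP along tool)"""
    yaw=r[4]+90; yaw=(yaw+90)%180-90
    g=np.array([r[0]/1e3,r[1]/1e3,0])+OFF*yd(yaw)
    at=lambda z:pose((g[0],g[1],zsurf+.004),yaw,TA,0,-(z-zsurf-.004)/np.cos(np.radians(TA)))
    manip.goto(*at(.16)); manip.grip(.060)
    if ztcp is None:
        manip.line_to(*at(.024),max_speed=.15); manip.sleep(.2); f0=manip.read_state()["force"][2]; z=.022
        while z>.003:
            manip.line_to(*at(z),max_speed=.02); f=manip.read_state()["force"][2]-f0
            if f>4: print("touch z_tcp",z,f); break
            z-=.001
        z+=.002
    else: z=ztcp
    manip.line_to(*at(z),max_speed=.12); manip.grip(.02); s=st("gripA")
    adv=-(s["eef_pos"][2]-zsurf-.004)/np.cos(np.radians(TA))
    manip.line_to(*at(.16),max_speed=.15); st("liftA"); return adv,z
def standA(adv,dz):
    g=np.array([SC[0],SC[1],0])
    # plaque centre stands at 50 mm; grip OFF above it along the (leaning) plaque
    lean=np.radians(SA-TA-90); d=-yd(SY)
    p=g+d*np.sin(lean)*(.030+OFF)+[0,0,.021+(.030+OFF)*np.cos(lean)+dz]
    return pose(p,SY,SA,0,adv)
E
python3 - <<'E'
from h import *
c=manip.read_camera("top"); P=plaques(c); print(P)
adv,z=pickA(P[-1]); print(adv,z)
if manip.read_state()["opening"]>.04:
    manip.line_to(*standA(adv,.08),max_speed=.2); st("pre")
    for n in("top","side"):
        c=manip.read_camera(n);cv2.imwrite(f"pics/{n}3.png",c["frame"])
E
python3 -c "
import cv2,numpy as np
a=cv2.imread('pics/top3.png')[150:400,220:520];b=cv2.imread('pics/side3.png')[100:350,250:550]
cv2.imwrite('pics/c3.png',cv2.resize(np.vstack([a,b])[:, :],None,fx=1.15,fy=1.15))"
```

```text
[array([ 418.5, -241.6,   60.8,   45.6,  -80.4]), array([ 494. , -219.7,   61. ,   45.6,  -80.2]), array([ 576.1, -212.6,   61.4,   45.5,  -83.5])]
touch z_tcp 0.010999999999999989 9.44269260343214
gripA t17.7 pos [ 0.5754 -0.1965  0.0142] open 0.0422 grip 72 F [-3.   4.3 23. ]
liftA t18.9 pos [ 0.5687 -0.1518  0.1593] open 0.0423 grip 61 F [-0.8  0.6  0.1]
0.003958768642762208 0.012999999999999989
pre t21.1 pos [ 0.4606 -0.0039  0.1483] open 0.0421 grip 61 F [ 0.4  0.  -0.4]
```

View pics/c3.png

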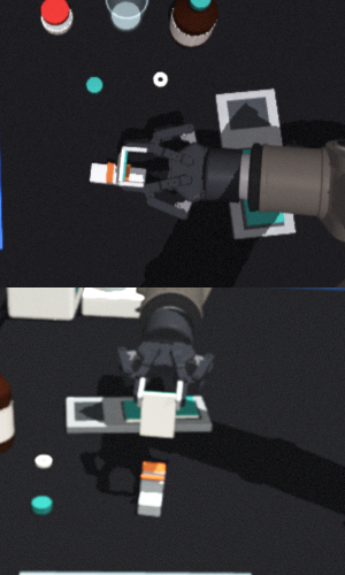

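The plaque hangs upright over the stand with its white face toward +y. Now insert it with force checks.

```bash
cat >> h.py <<'E'
def insertA(adv):
    manip.line_to(*standA(adv,.028),max_speed=.15); manip.sleep(.15); f0=manip.read_state()["force"]
    for dz in (.022,.016,.010,.006,.003,.001,0.,-.001):
        manip.line_to(*standA(adv,dz),max_speed=.04); f=manip.read_state()["force"]-f0
        if abs(f).max()>6: print("contact dz",dz,f.round(1)); return dz
    return dz
def leaveA(adv,dz):
    manip.grip(.062); p,o=standA(adv,dz); zt=R.from_rotvec(o).as_matrix()[:,2]
    manip.line_to(p-.10*zt,o,max_speed=.2); manip.line_to(p-.12*zt+[0,0,.12],o,max_speed=.3); st("leftA")
E
python3 - <<'E'
from h import *
adv=.00396
dz=insertA(adv); st("ins")
if dz<.005:
    leaveA(adv,dz)
for n in("top","side"):
    c=manip.read_camera(n);cv2.imwrite(f"pics/{n}4.png",c["frame"])
E
python3 -c "
import cv2,numpy as np
a=cv2.imread('pics/top4.png')[260:340,270:370];b=cv2.imread('pics/side4.png')[200:320,310:460]
cv2.imwrite('pics/c4.png',np.hstack([cv2.resize(a,(400,320),interpolation=2),cv2.resize(b,(400,320),interpolation=2)]))"
```

```text
ins t24.0 pos [ 0.4603 -0.0034  0.0673] open 0.0417 grip 61 F [1.1 6.2 3.1]
leftA t25.6 pos [ 0.4551 -0.1202  0.2126] open 0.0621 grip 0 F [ 0.4 -1.  -0.3]
```

View pics/c4.png

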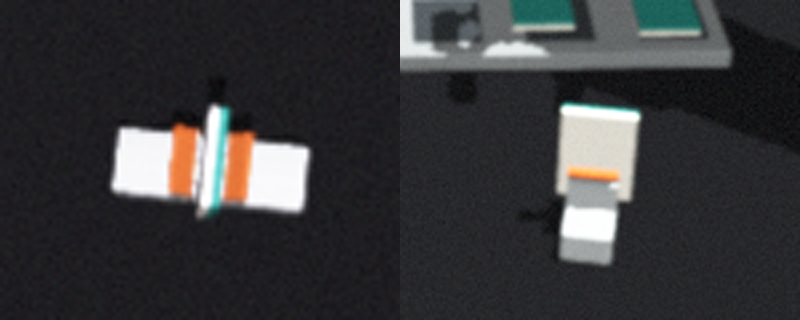

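The plaque stands in the slot, with white toward +y and teal toward -y. I measure the lean from the teal half of its top edge.

```bash
cat >> h.py <<'E'
def lean():
    """lean (deg, + = top toward -y of stand) of the plaque in the slot, from the teal half of its top edge; and its yaw"""
    c=manip.read_camera("top"); m=hsv(c,(75,70,50),(97,255,255)); w=np.zeros_like(m); w[265:335,290:360]=m[265:335,290:360]
    ks=blobs(w,10)
    if not ks: return None
    r=rect(c,ks[0],.079); e=yd(SY)[:2]; o=(r[:2]/1e3-SC)@e+.002
    print("teal edge",r,"offset mm %.1f"%(o*1e3)); return -np.degrees(np.arcsin(np.clip(o/.060,-1,1))),r
E
python3 -c "
from h import *
print(lean())
im=manip.read_camera('top')['frame']
for r in (288,290,311): print(im[r,316:334].tolist())"
```

```text
teal edge [458.1  -2.5  50.    6.5   0. ] offset mm 2.9
(np.float64(-2.77332532850558), array([458.1,  -2.5,  50. ,   6.5,   0. ]))
[[18, 17, 17], [24, 24, 21], [87, 83, 84], [242, 239, 241], [254, 253, 253], [241, 241, 202], [201, 204, 97], [153, 160, 56], [67, 68, 25], [33, 32, 26], [30, 26, 26], [29, 27, 25], [33, 30, 30], [31, 26, 26], [26, 22, 23], [21, 17, 18], [24, 23, 22], [34, 27, 30]]
[[19, 18, 28], [12, 11, 14], [119, 114, 116], [254, 253, 253], [254, 254, 254], [238, 238, 191], [194, 197, 84], [131, 133, 44], [70, 70, 25], [42, 40, 24], [22, 21, 17], [22, 20, 19], [16, 16, 20], [17, 16, 13], [17, 12, 15], [20, 19, 16], [18, 14, 17], [31, 29, 29]]
[[91, 86, 88], [201, 195, 200], [230, 228, 230], [176, 179, 137], [137, 140, 60], [85, 89, 30], [57, 59, 17], [67, 67, 46], [84, 79, 76], [81, 77, 76], [84, 81, 84], [82, 81, 84], [84, 82, 87], [87, 85, 90], [102, 99, 104], [150, 146, 149], [184, 177, 177], [193, 185, 187]]
```

The plaque stands upright about 2–3 mm toward +y in the slot. For grip B I use a steep tilt (-66°) so the wrist clears the cover on the mat.

```bash
cat >> h.py <<'E'
SB=-66; RET=.003   # pads retract ~3 mm at 44 mm opening
def gripB(ln,o,tipadv=.0015,k=OFF):
    """ln: lean deg (+ toward -y), o: offset of plaque foot from slot centre along +y"""
    a=np.radians(ln); d=yd(SY)
    p=np.r_[SC,0]+d*(o-np.sin(a)*(.03+k))+[0,0,.020+(.03+k)*np.cos(a)]
    adv=tipadv+RET; q,ori=pose(p,SY,SB,0,adv); zt=R.from_rotvec(ori).as_matrix()[:,2]
    manip.goto(*pose((SC[0],SC[1]+.02,.27),SY,0)); manip.grip(.062)
    manip.goto(q-.11*zt+[0,0,.05],ori)
    manip.line_to(q-.08*zt,ori,max_speed=.2); manip.line_to(q,ori,max_speed=.1); st("atB")
    manip.grip(.02); st("gripB")
    manip.line_to(q+[0,0,.09],ori,max_speed=.12); st("liftB"); return adv
def placeB(i,ln,adv,k=OFF):
    t=SB+90-ln; c=np.r_[slot(i),0]-k*yd(TY)
    gz=.0145+(adv-RET)*np.cos(np.radians(t))+.011*abs(np.sin(np.radians(t))); gz=max(gz,.0185)
    at=lambda h:pose(c+[0,0,gz+h],TY,t,0,adv)
    manip.line_to(*at(.13),max_speed=.25); s=st("overB")
    if s["opening"]<.04: return False
    manip.line_to(*at(.02),max_speed=.2); manip.line_to(*at(0),max_speed=.04); st("placed")
    manip.grip(.060); manip.line_to(*at(.13),max_speed=.2); st("leftB"); return True
E
python3 - <<'E'
from h import *
adv=gripB(0,.0023)
for n in("top","side"):
    c=manip.read_camera(n);cv2.imwrite(f"pics/{n}5.png",c["frame"])
E
python3 -c "
import cv2,numpy as np
a=cv2.imread('pics/top5.png')[200:400,120:420];b=cv2.imread('pics/side5.png')[150:350,250:550]
cv2.imwrite('pics/c5.png',cv2.resize(np.hstack([a,b]),None,fx=1.33,fy=1.33))"
```

```text
atB t29.8 pos [ 0.4603 -0.0047  0.0662] open 0.0618 grip 0 F [ 0.1  0.1 -0.5]
gripB t30.2 pos [ 0.4604 -0.0049  0.0664] open 0.0419 grip 60 F [0.9 2.5 4.1]
liftB t31.1 pos [ 0.4601 -0.0055  0.1557] open 0.0415 grip 61 F [-0.   1.  -0.6]
```

View pics/c5.png

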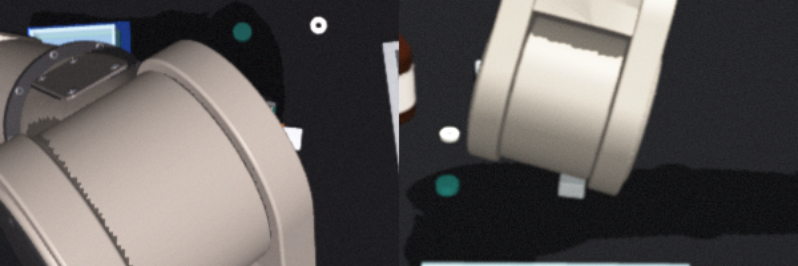

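The arm hides the plaque in both views, but the opening (41.5 mm) shows it is held. Placing it.

```bash
cat >> h.py <<'E'
def look(n):
    manip.goto(*pose((.45,.10,.27),0,0)); c=manip.read_camera("top")
    print("teal",plaques(c))
    m=hsv(c,(0,0,238),(179,25,255))
    for k in blobs(m,300):
        r=rect(c,k,.022)
        if 350<r[0]<650 and -350<r[1]<-100: print("white",r)
    cv2.imwrite(f"pics/{n}.png",cv2.resize(c["frame"][190:390,360:520],None,fx=2.5,fy=2.5)); return c
E
python3 - <<'E'
from h import *
print(placeB(1,0,.0045)); look("l6")
E
```

```text
overB t33.3 pos [ 0.5793 -0.229   0.1467] open 0.0419 grip 61 F [0.  0.3 0.4]
placed t34.7 pos [ 0.579 -0.23   0.016] open 0.0415 grip 61 F [-0.1  0.2 -0.1]
leftB t35.8 pos [ 0.5785 -0.2301  0.1451] open 0.0597 grip 0 F [-0.2 -0.6 -0.8]
True
teal [array([ 418.4, -241.7,   61. ,   45.3,  -80.6]), array([ 509.3, -237.5,   61. ,   45.4,  -80.1])]
white [ 576.6 -216.    60.3   43.7  -80.4]
```

View pics/l6.png

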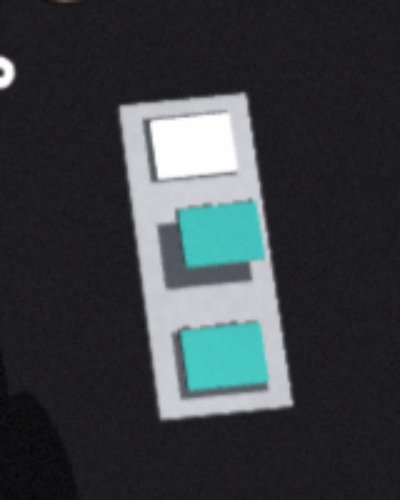

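The first plaque lies white up at (576.6, -216), measuring 60×44 mm. The middle one was knocked to (509, -237.5) but is still flat on the tray. I pick it with a narrower opening to miss its neighbour.

```bash
sed -i 's/def pickA(r,ztcp=None,zsurf=.014)/def pickA(r,ztcp=None,zsurf=.014,op=.060)/; s/manip.goto(\*at(.16)); manip.grip(.060)/manip.goto(*at(.16)); manip.grip(op)/' h.py
cat >> h.py <<'E'
def cycle(r,i,op):
    adv,_=pickA(r,.0145,op=op)
    if manip.read_state()["opening"]<.04: print("LOST at pick"); return
    manip.line_to(*standA(adv,.08),max_speed=.2); s=st("pre")
    if s["opening"]<.04: print("LOST before stand"); return
    dz=insertA(adv); s=st("ins")
    if dz>.005 or s["opening"]<.04: print("STOP"); return
    leaveA(adv,dz); return lean()
E
python3 - <<'E'
from h import *
P=plaques(manip.read_camera("top")); print(P)
print(cycle(P[-1],0,.052))
E
```

```text
[array([ 418.4, -241.5,   61.1,   45.3,  -80.6]), array([ 509.3, -237.5,   61. ,   45.4,  -80.1])]
gripA t40.4 pos [ 0.5068 -0.2207  0.0155] open 0.0419 grip 59 F [-4.   3.  12.4]
liftA t41.6 pos [ 0.4983 -0.1773  0.1592] open 0.0416 grip 61 F [ 0.2 -0.1 -0.9]
pre t43.4 pos [ 0.4606 -0.0054  0.1487] open 0.0416 grip 61 F [-0.1 -0.1 -0.1]
ins t46.2 pos [ 0.4602 -0.0051  0.0673] open 0.0418 grip 61 F [0.5 4.8 1.8]
leftA t47.8 pos [ 0.4548 -0.1217  0.2125] open 0.0621 grip 0 F [ 0.4 -0.4 -0.9]
teal edge [458.2  -6.3  50.1   4.6  -2. ] offset mm -0.9
(np.float64(0.8489021547108069), array([458.2,  -6.3,  50.1,   4.6,  -2. ]))
```

```bash
python3 - <<'E'
from h import *
adv=gripB(0,-.0010)
s=manip.read_state()
if s["opening"]>.04 and placeB(0,0,adv):
    look("l7")
E
```

```text
atB t52.5 pos [ 0.4602 -0.008   0.0662] open 0.0621 grip 0 F [0.3 0.6 0.2]
gripB t52.8 pos [ 0.4603 -0.0082  0.0664] open 0.0422 grip 61 F [0.9 2.1 4. ]
liftB t53.7 pos [ 0.4599 -0.0088  0.1557] open 0.0422 grip 61 F [-0.1 -0.  -0.6]
overB t56.5 pos [ 0.4983 -0.2426  0.1465] open 0.0426 grip 61 F [ 0.6 -0.6 -0.8]
placed t57.8 pos [ 0.4982 -0.2431  0.0161] open 0.0419 grip 61 F [ 0.9 -0.1 -1. ]
leftB t58.9 pos [ 0.4976 -0.2433  0.1452] open 0.0600 grip 0 F [-0.6 -0.5 -0.6]
teal [array([ 418.4, -241.5,   61.2,   45.3,  -80.6])]
white [ 495.8 -229.3   60.2   43.8  -80.2]
white [ 576.6 -215.9   60.3   43.5  -80.1]
```

View pics/l7.png

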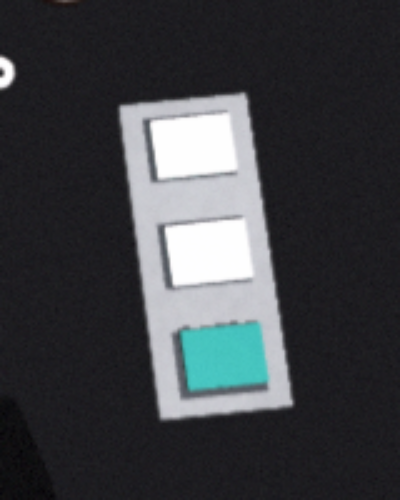

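Two plaques are white up and flat. Now the third.

```bash
python3 - <<'E'
from h import *
P=plaques(manip.read_camera("top")); print(P)
r=cycle(P[0],-1,.056); print(r)
if r and abs(r[0])<4 and 44<r[1][2]<54:
    adv=gripB(0,np.clip(-np.sin(np.radians(r[0]))*.06-.0003,-.0025,.0025))
    if manip.read_state()["opening"]>.04 and placeB(-1,0,adv): look("l8")
E
```

```text
[array([ 418.4, -241.6,   61.1,   45.3,  -80.6])]
gripA t63.5 pos [ 0.4159 -0.2249  0.0154] open 0.0420 grip 58 F [-3.6  4.6 15.5]
liftA t64.7 pos [ 0.408  -0.1812  0.1594] open 0.0416 grip 61 F [-0.2 -0.9 -0.2]
pre t66.6 pos [ 0.4604 -0.0052  0.1486] open 0.0419 grip 61 F [ 0.9 -0.8 -0.9]
ins t69.4 pos [ 0.4602 -0.0049  0.0673] open 0.0419 grip 61 F [0.7 3.6 3.3]
leftA t71.0 pos [ 0.4548 -0.1215  0.2125] open 0.0617 grip 0 F [ 0.1 -0.5 -0.6]
teal edge [458.2  -8.8  50.6   5.   -5. ] offset mm -3.4
(np.float64(3.235642593803046), array([458.2,  -8.8,  50.6,   5. ,  -5. ]))
atB t75.6 pos [ 0.4601 -0.0095  0.0663] open 0.0626 grip 0 F [-0.1  0.9  0.4]
gripB t75.9 pos [ 0.4602 -0.0097  0.0664] open 0.0421 grip 61 F [0.6 2.3 3.7]
liftB t76.8 pos [ 0.4599 -0.0103  0.1557] open 0.0420 grip 61 F [-0.5  0.1 -0.4]
overB t79.8 pos [ 0.4174 -0.2559  0.1464] open 0.0422 grip 61 F [-0.3  0.5 -0.3]
placed t81.1 pos [ 0.4172 -0.2562  0.0161] open 0.0419 grip 61 F [-0.5  0.4 -0.3]
leftB t82.3 pos [ 0.4167 -0.2563  0.1453] open 0.0598 grip 0 F [-0.8  0.6 -0.1]
teal []
white [ 414.8 -242.2   59.9   43.7  -80.3]
white [ 495.8 -229.2   60.1   43.6  -80.2]
white [ 576.6 -215.7   60.    43.5  -80.2]
```

All three are white up and flat in their slots. Now I put the cover back, using the same grip pose on the handle.

```bash
python3 - <<'E'
from h import *
manip.goto(*up(MP,.12)); manip.grip(.05); manip.line_to(*MP,max_speed=.12); manip.grip(0); s=st("grip")
manip.line_to(*up(MP,.078),max_speed=.12); s=st("lift")
C=(CP[0]+[0,-.0008,0],CP[1])
if s["opening"]>.012:
    manip.line_to(*up(C,.078),max_speed=.2); s=st("over")
    c=manip.read_camera("side");cv2.imwrite("pics/side9.png",c["frame"][120:300,260:500])
    if s["opening"]>.012:
        manip.line_to(*up(C,.028),max_speed=.08); manip.sleep(.2); f0=manip.read_state()["force"]
        for h in (.022,.016,.012,.008,.004,.002,.001,0,-.0005):
            manip.line_to(*up(C,h),max_speed=.03); f=manip.read_state()["force"]-f0
            if abs(f).max()>6: print("contact",h,f.round(1)); break
        st("down")
E
```

```text
grip t87.3 pos [0.4669 0.27   0.0536] open 0.0154 grip 59 F [-1.5 -1.5  7.3]
lift t88.1 pos [0.4663 0.2696 0.1305] open 0.0151 grip 58 F [ 0.7 -0.3 -3. ]
over t90.7 pos [ 0.4951 -0.2251  0.1273] open 0.0151 grip 58 F [ 0.2  0.7 -3.9]
contact 0.001 [-1.7  2.1  7.9]
down t93.8 pos [ 0.4951 -0.2258  0.0506] open 0.0151 grip 59 F [-2.4  1.3  4.3]
```

Contact comes exactly where the lower edge should meet the bench (0.0506 = regrip height minus the mat's 3 mm). Release, back off and check.

```bash
python3 - <<'E'
from h import *
manip.grip(.05); p,o=up(CP,.15); manip.line_to(p,o,max_speed=.15); st("off")
manip.goto(*pose((.40,.30,.30),0,0))
a=manip.read_camera("top");b=manip.read_camera("side")
for n,c in(("top",a),("side",b)):
    for k in blobs(hsv(c,(80,140,40),(95,255,255)),40):
        r=rect(c,k,.08)
        if 400<r[0]<600 and -300<r[1]<-20: print(n,r,rect(c,k,0))
cv2.imwrite("pics/end.png",np.hstack([cv2.resize(a["frame"][90:380,240:500],(400,446)),cv2.resize(b["frame"][120:320,180:460],(400,446))]))
E
```

```text
off t95.4 pos [ 0.4945 -0.2249  0.1985] open 0.0500 grip 0 F [ 0.  -0.4 -0.5]
top [ 492.3 -224.5   77.6   18.2    8.5] [ 502.9 -240.8   83.4   19.5    8.5]
side [ 491.3 -193.8   79.8   72.6    8.7] [ 495.8 -351.9   93.    84.7    8.7]
side [483.5 -33.3 222.5   6.2   7.8] [ 486.7 -164.8  259.3    7.2    7.8]
```

View pics/end.png

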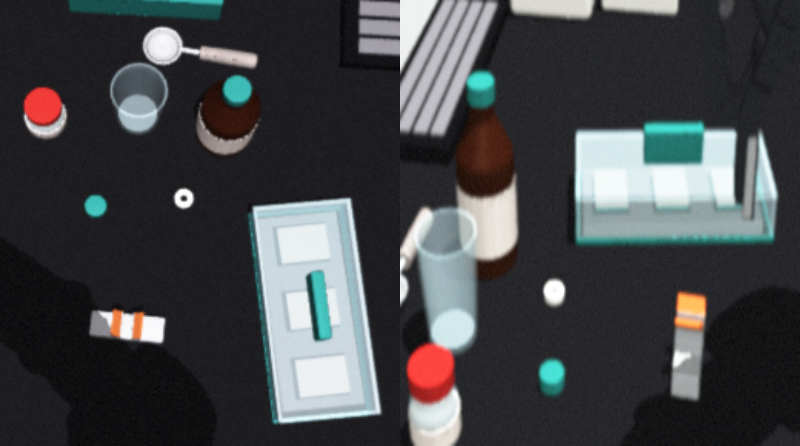

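The cover stands level round the tray in its original pose (handle at (492,-224) against (494,-224) at the start), with three white plaques under it. The bystanders have not moved. The grey strip at the right of the side view is the gripper finger in the line of sight.

```bash
python3 -c "
from cell import manip
print(manip.sign_off())"
```

```text
the job is handed in; nothing more can be done
None
```

The job is handed in: all three plaques lie flat on the tray, white face up, the cover is back home over it, and the bottle, beaker and jar were not disturbed.

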